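# Stack the biscuit firing on its batts

### The job

Load the two kiln batts for the firing: in the middle of the round batt stack the three round cups, the largest at the bottom, then the middle one, the smallest on top, each with its foot fully down in the mouth of the cup below; in the middle of the square batt set the square jar and close it with its lid, fully seated. Set every piece down rather than dropping it, and never tip one over; leave both stacks upright, still and let go of.

Things in the scene. Friction and masses are not known exactly. Their poses are not given: they have to be found in the camera images.
- cup_large: The largest round cup, straight-sided, raw grey clay, open-topped, upright: outside diameter 68 mm, overall height 62 mm, mouth 54 mm wide inside (wall 7). The lowest 8 mm is a narrower foot 50 mm across (tapered to 44 at the bottom). Origin: centre of the underside; z up.
- cup_mid: The middle-sized round cup, straight-sided, raw grey clay, open-topped, upright: outside diameter 61 mm, overall height 54 mm, mouth 47 mm wide inside (wall 7). Its lowest 8 mm is a foot 50 mm across (tapered to 44 at the bottom) that drops into the mouth of the largest cup until the shoulder rests on that rim; its origin is then 54 mm above the lower cup's. Origin: centre of the underside; z up.
- cup_small: The smallest round cup, straight-sided, raw grey clay, open-topped, upright: outside diameter 54 mm, overall height 48 mm, mouth 40 mm wide inside (wall 7). Its lowest 8 mm is a foot 43 mm across (tapered to 37 at the bottom) that drops into the mouth of the middle-sized cup until the shoulder rests on that rim; its origin is then 46 mm above the lower cup's. Origin: centre of the underside; z up.
- jar: Square open-topped jar of raw grey clay without a lid on, standing upright: 62 x 62 mm outside, 56 mm high, wall 6 mm, opening 50 x 50 mm. Origin: centre of the underside; x and y along its sides, z up.
- jar_lid: Square lid of the jar, raw grey clay, right way up: plate 60 x 60 x 7 mm, under it a plug 43 x 43 mm, 6 deep, for the jar's opening; on top a square knob 20 x 20 mm, from 13 to 37 mm above the origin. Origin: centre of the plug's underside; x, y along the sides of lid and knob, z up. Seated, the plate rests on the rim, its origin 50 mm above the jar's.
- batt_round: Round flat kiln batt of buff fireclay lying fixed on the table: 150 mm across, 14 mm thick. Origin: centre of the underside, so its top is 14 mm above it.
- batt_square: Square flat kiln batt of buff fireclay lying fixed on the table: 150 x 150 mm, 14 mm thick. Origin: centre of the underside, so its top is 14 mm above it.

How it is judged:
By the outcome, as a careful person would: the job done as asked, in the order asked, and still so for the second after the job is handed in, with the robot touching nothing.
It also fails if it takes over 144 s, if anything falls off the work surface, if the arm or the gripper's body presses on something with over 40 N, if the wrist force passes 120 N, or if a joint passes its speed limit or range.

### The arm

A 6-joint arm with a two-finger parallel gripper is mounted at the origin on the work surface. World frame = base frame: x ahead of the robot, y to its left, z up, the work surface at z = 0. Lengths are in m, angles in rad, forces in N, time in s.
With the tool pointing down it reaches from about 0.325 to 0.9 m from the base axis. Payload 6.1 kg.
Tool frame: the origin (TCP) lies midway between the tips of the shut fingers; the grasp point (between the pads) lies 19 mm behind it; z points along the fingers, y is the line along which they close (so a half turn about z gives the same grasp; the last joint's range is limited). The gripper opens to 87 mm and grips with 3 to 60 N. Pads are 19 mm wide; open, the fingers measure 117 mm over their backs; the gripper's body (75 mm by 190 mm) begins 51 mm behind the grasp point.
Start: joints at [1.091, 0.22, 1.526, -0, 1.395, -0.126], TCP at [0.217, 0.586, 0.223] pointing down, gripper open.
Joint ranges: [-2.98, 2.98], [-0.91, 2.08], [0.09, 2.57], [-1.24, 4.39], [0.2, 2.65], [-2.68, 2.68]. Speed limits (rad/s): [2.57, 2.57, 3.01, 3.14, 3.14, 3.14].

### API

Orientations are given as [roll, pitch, yaw] about the fixed x, y, z axes, in that order (R = Rz(yaw) Ry(pitch) Rx(roll)).
In Python, from rig import manip, jaws, kin, vision, job_done gives the robot as it stands. The module is installed in compiled form; this text tells all that it offers. Calls block until the motion is done:
- manip.move_pose(position, orientation): joint-space move of the TCP to a pose.
- manip.servo_line(position, frame=None, max_speed=0.15, contact_N=None): straight line of the TCP; frame=None keeps the orientation; max_speed is the mean speed in m/s. With contact_N (N) it stops when the force on the tool has changed by that much, and returns True; else False.
- manip.move_j(angles): joint-space move.
- jaws.move_gripper(opening, force=None): opening from 0.0 (shut) to 1.0 (fully open); force is the grip in N (None keeps the last); returns when the fingers have stopped.
- manip.sleep(seconds).
- kin.inverse_kinematics(position, orientation): joint angles nearest the present ones, or None.
- manip.observe(): the state.
- vision.capture(name): name is "scene" or "top" or "wrist"; returns a dict with "color" (400x640x3 uint8, blue, green, red), "camera_matrix" (3x3 intrinsics, pixels), "rvec" (rotation vector, rad) and "tvec" (3), from world to camera coordinates, as OpenCV has them. Camera axes: x right, y down, z forward; pixel columns grow to the right and rows downward; lengths in m; the calibration is good to about 2 mm. A picture is of the moment at which its call begins. There is no depth.
A pose or a line that the arm cannot do raises manip.IKError and nothing moves.
- job_done(): hands the job in; it is judged then, once.
The state is a dict: "t": time; "joints": joint angles; "dq": joint speeds; "joint_efforts": joint torques, N m; "tool_pos": TCP position; "tool_rot": TCP orientation; "ft_force": force on the tool from outside, world axes, zero at the start; "torque": the same for the moment, N m; "finger_gap": opening from 0.0 (shut) to 1.0 (fully open); "finger_force": force on a finger pad.
Only numpy, scipy, OpenCV 4.12 (cv2) and the standard library are available. Lean on these libraries where they do the work, as an engineer would, in place of code of your own. Each camera call takes 0.05 s, during which the arm holds its last target. There are 200 camera calls.

## Working session

There is one attempt and no reset: what is moved stays moved. The work goes in short steps, each a Python script; the robot and the scene stay as the last script left them, time stands still between calls to the robot, and variables do not carry over. Pictures are saved under pics/ and viewed, at most 14 in all, crops included, and the job is handed in when it is done.

```bash
mkdir -p pics; ls; python3 - <<'E'
from rig import manip, jaws, kin, vision
import cv2, numpy as np
for n in ("scene","top","wrist"):
    c=vision.capture(n); cv2.imwrite(f"pics/{n}0.png",c["color"]); R=cv2.Rodrigues(c["rvec"])[0]
    print(n,c["camera_matrix"].round(1).tolist(),(-R.T@c["tvec"].ravel()).round(3),R[2].round(2))
s=manip.observe(); print({k:np.round(v,3).tolist() for k,v in s.items()})
E
```

```text
pics
scene [[450.1, 0.0, 321.4], [0.0, 450.1, 200.6], [0.0, 0.0, 1.0]] [1.499 0.293 0.734] [-0.79 -0.25 -0.56]
top [[380.3, 0.0, 320.5], [0.0, 380.3, 197.9], [0.0, 0.0, 1.0]] [0.428 0.018 0.98 ] [ 0.11 -0.   -0.99]
wrist [[298.5, 0.0, 324.3], [0.0, 298.5, 202.6], [0.0, 0.0, 1.0]] [0.141 0.613 0.383] [ 0.27 -0.1  -0.96]
{'t': 0.15, 'joints': [1.091, 0.221, 1.527, 0.0, 1.395, -0.126], 'dq': [0.002, -0.001, -0.003, 0.001, 0.0, -0.0], 'joint_efforts': [0.002, -49.519, -38.788, 0.07, 0.053, -0.0], 'tool_pos': [0.216, 0.586, 0.222], 'tool_rot': [-3.14, -0.0, 2.788], 'ft_force': [0.264, 0.316, 0.17], 'torque': [-0.018, 0.051, -0.022], 'finger_force': 0.0, 'finger_gap': 1.001}
```

View pics/top0.png

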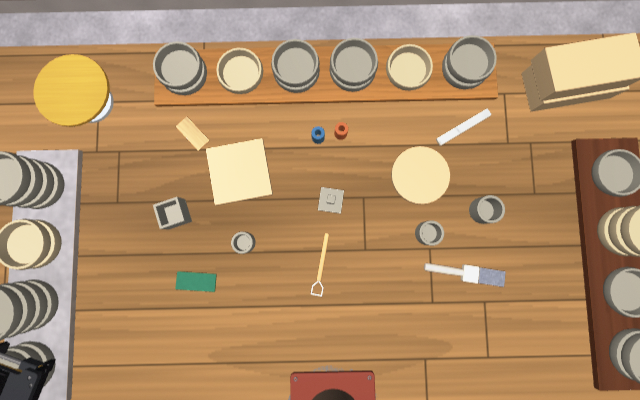

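View pics/scene0.png

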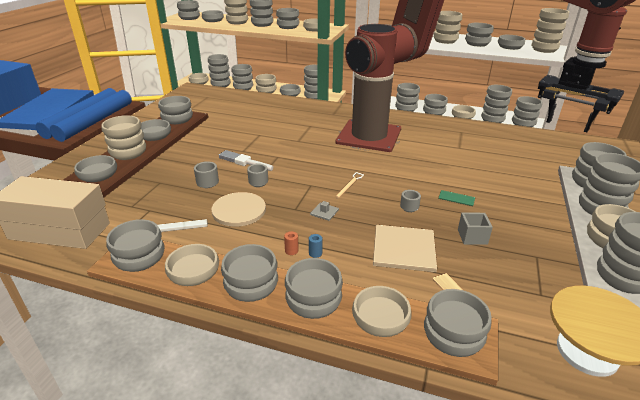

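The top view shows the jar at (172,214), small cup (242,242), lid (331,200), mid cup (429,233), large cup (488,209), round batt (421,175) and square batt (239,171). In the scene view they are the jar at (475,228), small (410,200), lid (324,210), mid (258,175), large (206,174), round batt (238,208) and square batt (405,247).

```bash
cat > h.py <<'E'
import cv2, numpy as np
from rig import manip, jaws, kin, vision
def cam(c): 
    R=cv2.Rodrigues(c["rvec"])[0]; return R,-R.T@np.ravel(c["tvec"])
def rays(c,px):
    R,o=cam(c); p=cv2.undistortPoints(np.float64(px).reshape(-1,1,2),c["camera_matrix"],None).reshape(-1,2)
    return o,np.c_[p,np.ones(len(p))]@R
def plane(c,px,z):
    o,d=rays(c,px); return o+d*((z-o[2])/d[:,2])[:,None]
def tri(ca,a,cb,b):
    """midpoint of the two rays and their gap"""
    oa,da=rays(ca,a); ob,db=rays(cb,b); da,db=da[0]/np.linalg.norm(da),db[0]/np.linalg.norm(db)
    t=np.linalg.lstsq(np.c_[da,-db],ob-oa,rcond=None)[0]; p,q=oa+t[0]*da,ob+t[1]*db
    return (p+q)/2,np.linalg.norm(p-q)
def pix(c,p): return cv2.projectPoints(np.float64(p).reshape(-1,1,3),c["rvec"],c["tvec"],c["camera_matrix"],None)[0].reshape(-1,2)
def comp(m,seed):
    """contour of mask m nearest to the seed pixel"""
    cs=[k for k in cv2.findContours(m.astype(np.uint8),cv2.RETR_EXTERNAL,cv2.CHAIN_APPROX_NONE)[0] if cv2.contourArea(k)>60]
    return max(cs,key=lambda k:cv2.pointPolygonTest(k,tuple(map(float,seed)),True))
def grey(img): 
    h=cv2.cvtColor(img,cv2.COLOR_BGR2HSV); return cv2.morphologyEx(((h[...,1]<55)&(h[...,2]>25)).astype(np.uint8),cv2.MORPH_OPEN,np.ones((3,3)))
def buff(img):
    h=cv2.cvtColor(img,cv2.COLOR_BGR2HSV); return cv2.morphologyEx(((h[...,1]<110)&(h[...,1]>35)&(h[...,2]>190)).astype(np.uint8),cv2.MORPH_OPEN,np.ones((3,3)))
E
python3 - <<'E'
from h import *
T,S=vision.capture("top"),vision.capture("scene")
obj={"large":((488,209),(206,174),.062),"mid":((429,233),(258,175),.054),"small":((242,242),(410,200),.048),"jar":((172,214),(475,228),.056),"lid":((331,200),(324,210),.013),"br":((421,175),(238,208),.014),"bs":((239,171),(405,247),.014)}
tiles=[]
for n,(t,s,h) in obj.items():
    f=buff if n[0]=="b" else grey
    kt,ks=comp(f(T["color"]),t),comp(f(S["color"]),s)
    P=plane(T,kt.reshape(-1,2),h); Q=plane(S,ks.reshape(-1,2),h)
    mt=np.array(cv2.minAreaRect(kt)[0]);ms=np.array(cv2.minAreaRect(ks)[0])
    p,g=tri(T,mt,S,ms)
    r=cv2.minAreaRect(np.float32(P[:,:2]*1000)); q=cv2.minAreaRect(np.float32(Q[:,:2]*1000))
    print(n,"top",np.round(r[0]+r[1]+(r[2],)),"scene",np.round(q[0]+q[1]+(q[2],)),"tri",p.round(3),round(g,4))
    if n[0]!="b":
        for I,m in((T,mt),(S,ms)):
            tiles.append(cv2.resize(cv2.getRectSubPix(I["color"],(40,40),tuple(map(float,m))),(150,150),interpolation=0))
cv2.imwrite("pics/m1.png",np.vstack([np.hstack(tiles[0::2]),np.hstack(tiles[1::2])]))
E
```

```text
large top [ 487. -383.   65.   84.   17.] scene [ 528. -367.  150.   65.   33.] tri [ 0.489 -0.395  0.032] 0.001
mid top [ 435. -243.   68.   56.   89.] scene [ 424. -280.  254.  104.   55.] tri [ 0.443 -0.266  0.051] 0.0448
small top [422. 210.  56.  48.  89.] scene [453. 217. 109.  50.   3.] tri [0.422 0.215 0.027] 0.0011
jar top [497. 381.  68.  78.  17.] scene [534. 388. 124.  88.  18.] tri [0.499 0.392 0.029] 0.0004
lid top [524.  -7.  59.  59.  81.] scene [524.  -4.  61.  76.  82.] tri [ 0.525 -0.007  0.009] 0.0004
br top [ 585. -240.  146.  149.   88.] scene [ 586. -239.  146.  146.   19.] tri [ 0.585 -0.241  0.011] 0.0006
bs top [604. 228. 151. 149.   9.] scene [606. 230. 150. 148.  10.] tri [0.604 0.232 0.009] 0.0042
```

View pics/m1.png

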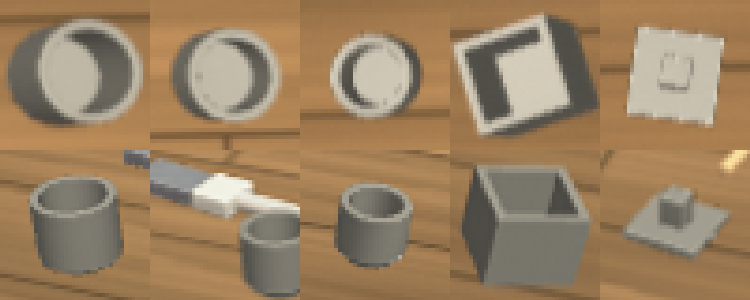

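The crops show rims as bright rings against darker walls, so the outer contour of a bright-grey mask is the rim. Both batts triangulate to a height of about 10 mm, consistent with 14 given the calibration. Next is a wrist-camera look at the large cup from two places.

```bash
cat >> h.py <<'E'
def bright(img,v=165):
    h=cv2.cvtColor(img,cv2.COLOR_BGR2HSV); return ((h[...,1]<60)&(h[...,2]>v)).astype(np.uint8)
def down(x,y,z,yaw): manip.move_pose([x,y,z],[np.pi,0,yaw])
def nat(x,y): return np.arctan2(y,x)+np.pi/2
def look(xy,h,yaw,name=None,z=.2,f=bright,rect=False,d=.03):
    """two wrist views of a bright top at about xy,h: triangulated centre, and centre, size, angle on plane h"""
    L=[]
    for i,s in enumerate((-d,d)):
        down(xy[0]+s*np.sin(yaw),xy[1]-s*np.cos(yaw),z,yaw); manip.sleep(.3); c=vision.capture("wrist")
        if name: cv2.imwrite(f"pics/{name}{i}.png",c["color"])
        k=comp(f(c["color"]),pix(c,[*xy,h])[0]); k=cv2.convexHull(k)
        P=np.float32(plane(c,k.reshape(-1,2),h)[:,:2]*1000)
        r=cv2.minAreaRect(P) if rect else cv2.fitEllipse(P)
        L.append((c,pix(c,[r[0][0]/1e3,r[0][1]/1e3,h])[0],r))
    p,g=tri(L[0][0],L[0][1],L[1][0],L[1][1])
    for l in L: print("  plane fit mm",np.round(l[2][0]+l[2][1]+(l[2][2],),1))
    print("tri",p.round(4),"gap",round(g,4)); return p,L
E
python3 - <<'E'
from h import *
down(.25,.42,.3,nat(.25,.42)); down(.487,-.383,.3,nat(.487,-.383))
look((.487,-.383),.062,nat(.487,-.383),"wl")
print(manip.observe()["t"])
E
```

```text
plane fit mm [ 490.2 -391.1   65.4   65.9    1.7]
  plane fit mm [ 490.4 -391.2   65.2   65.9  164.1]
tri [ 0.4901 -0.3914  0.061 ] gap 0.0
5.5167
```

View pics/wl0.png

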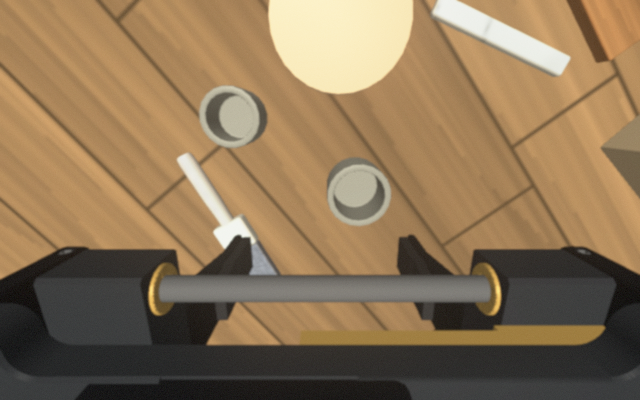

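The wrist view shows the large cup's rim at (358,195), mid cup (231,115) and round batt (340,20). The rim triangulates to z = 61 mm against 62 expected, and the two views agree within 0.3 mm. Next I'll measure the rest in one tour.

```bash
python3 - <<'E'
from h import *
def go(n,x,y,h,**k):
    print(n); yaw=nat(x,y); return look((x,y),h,yaw,"w_"+n,**k)
go("mid",.437,-.25,.054); go("br",.585,-.24,.014,z=.3,f=buff)
go("lid",.524,-.006,.013,rect=True); go("small",.422,.213,.048)
go("bs",.605,.229,.014,z=.3,f=buff,rect=True); go("jar",.498,.387,.056,rect=True)
print(manip.observe()["t"])
E
```

```text
mid
  plane fit mm [ 435.9 -247.3   58.1   58.7  164.1]
  plane fit mm [ 435.9 -247.2   57.9   59.   173.3]
tri [ 0.436  -0.2472  0.0545] gap 0.0
br
  plane fit mm [ 585.  -238.8  150.2  150.6    2.7]
  plane fit mm [ 585.2 -238.8  150.   150.6  140.2]
tri [ 0.585  -0.2391  0.0123] gap 0.0001
lid
  plane fit mm [524.8  -6.   59.2  59.2  80.6]
  plane fit mm [525.1  -6.   59.3  59.1  80.3]
tri [ 0.5249 -0.0064  0.0113] gap 0.0
small
  plane fit mm [421.9 214.   51.2  52.2 168.5]
  plane fit mm [422.1 214.1  51.5  51.8 177. ]
tri [0.4221 0.2138 0.0471] gap 0.0
bs
  plane fit mm [604.6 229.2 150.8 151.1   9.6]
  plane fit mm [604.6 229.4 150.9 151.2   9.3]
tri [0.6047 0.2292 0.0131] gap 0.0002
jar
  plane fit mm [497.8 390.5  61.6  61.6  18. ]
  plane fit mm [497.9 390.6  61.7  61.5  17.7]
tri [0.498  0.3903 0.0551] gap 0.0
16.975
```

All six measurements check: rim and batt heights are within 2 mm, sizes are as given, and the two views of each agree within 0.3 mm. Now I'll pick the large cup. Squeezing it from two directions at 90° centres it in the gripper.

```bash
cat >> h.py <<'E'
def line(x,y,z,v=.15,c=None): return manip.servo_line([x,y,z],max_speed=v,contact_N=c)
def gap(): return round(87*manip.observe()["finger_gap"],1)
def pick(x,y,yaw,off,hop,force=20):
    """centre the thing by a squeeze across, then grasp it at yaw; TCP off above its origin (on the table)"""
    jaws.move_gripper(1.,8); down(x,y,hop+.06,yaw+np.pi/2); line(x,y,off,.12)
    jaws.move_gripper(0.,8); g=gap(); jaws.move_gripper(1.)
    line(x,y,hop,.15); down(x,y,hop,yaw); line(x,y,off,.12)
    jaws.move_gripper(0.,force); print("widths mm",g,gap()); line(x,y,.22,.15); print("held",gap(),"t",round(manip.observe()["t"],1))
def place(x,y,yaw,z,up=.22):
    """lower to TCP height z by feel, let go, rise"""
    down(x,y,up,yaw); line(x,y,z+.015,.12); manip.sleep(.2)
    hit=line(x,y,z-.003,.02,4.); o=manip.observe(); print("contact",hit,"dz mm",round(1e3*(o["tool_pos"][2]-z),1),"F",np.round(o["ft_force"],1))
    jaws.move_gripper(1.); manip.sleep(.2); line(x,y,up,.15); print("t",round(manip.observe()["t"],1))
E
python3 - <<'E'
from h import *
down(.25,.42,.3,nat(.25,.42))
x,y=.4903,-.3912; pick(x,y,nat(x,y),.014,.085)
x,y=.5851,-.239; place(x,y,nat(x,y),.028)
look((x,y),.076,nat(x,y),"pl",z=.26)
E
```

```text
widths mm 68.9 67.1
held 67.3 t 28.5
contact True dz mm 0.6 F [-0.6 -0.2  4.2]
t 34.1
  plane fit mm [ 584.3 -237.9   65.1   65.8  138.4]
  plane fit mm [ 584.8 -238.    65.1   65.6  151.1]
tri [ 0.5843 -0.2386  0.0729] gap 0.0001
```

The large cup is placed on the batt, and the wrist camera sees it within 1 mm of the commanded point. Mid cup next.

```bash
python3 - <<'E'
from h import *
x,y=.436,-.2474; pick(x,y,nat(x,y),.014,.08)
x,y=.5851,-.239; place(x,y,nat(x,y),.082)
look((x,y),.122,nat(x,y),"pm",z=.3)
c=vision.capture("scene"); p=pix(c,[x,y,.08])[0]; cv2.imwrite("pics/sm.png",cv2.resize(cv2.getRectSubPix(c["color"],(120,100),tuple(map(float,p))),(600,500)))
E
```

```text
widths mm 59.8 61.4
held 61.2 t 44.4
contact True dz mm 0.4 F [-0.9  0.5  4.5]
t 49.2
  plane fit mm [ 584.6 -233.3   59.7   69.1  176.7]
  plane fit mm [ 588.  -234.7   60.    68.8  138.6]
tri [ 0.5844 -0.2385  0.0995] gap 0.0
```

View pics/sm.png

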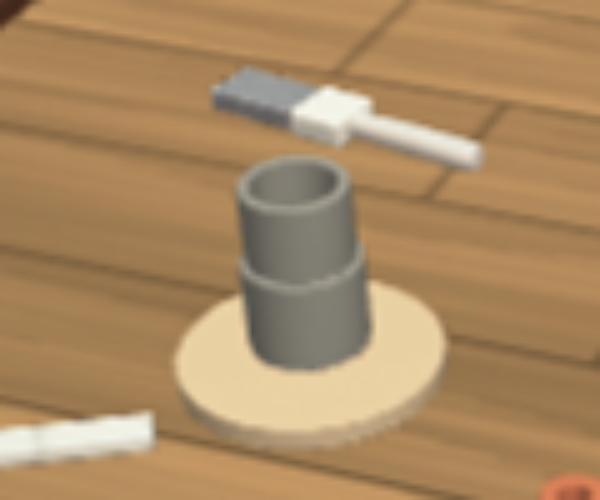

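The crop shows the mid cup upright and evenly seated on the large one. Contact came 0.4 mm from the expected height; the merged rims spoiled that wrist fit. Small cup next.

```bash
python3 - <<'E'
from h import *
x,y=.422,.214; pick(x,y,nat(x,y),.014,.075)
x,y=.5851,-.239; place(x,y,nat(x,y),.128,.25)
down(.4978,.3905,.2,nat(.4978,.3905))
c=vision.capture("scene"); p=pix(c,[x,y,.09])[0]; cv2.imwrite("pics/ss.png",cv2.resize(cv2.getRectSubPix(c["color"],(120,100),tuple(map(float,p))),(600,500)))
E
```

```text
widths mm 54.5 52.4
held 52.5 t 60.3
contact True dz mm 0.2 F [-0.5 -0.9  3.9]
t 66.1
```

View pics/ss.png

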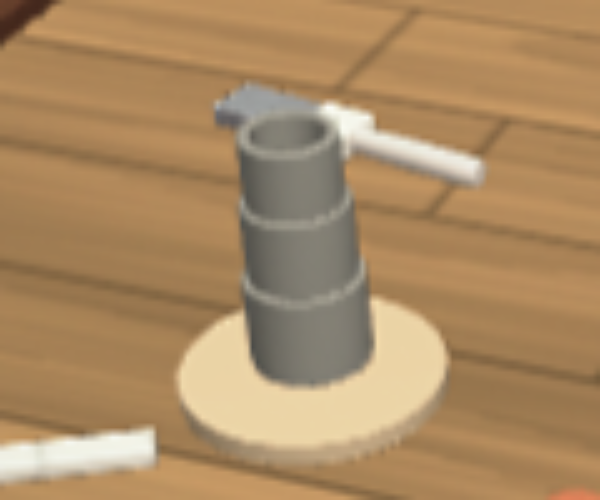

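The three cups stand upright with even seams. Now the jar, gripped by its sides and turned square to the batt.

```bash
python3 - <<'E'
from h import *
r=np.deg2rad
pick(.4979,.3906,r(107.8),.014,.085)
x,y=.6047,.2293; place(x,y,r(99.5),.028)
look((x,y),.070,r(99.5),"pj",z=.26,rect=True)
print(manip.observe()["t"])
E
```

```text
widths mm 62.0 62.0
held 61.9 t 77.1
contact True dz mm 0.4 F [-0.4  1.1  3.3]
t 82.8
  plane fit mm [604.  230.1  60.   60.    9.5]
  plane fit mm [603.3 229.9  59.7  60.3   9.5]
tri [0.6035 0.2309 0.0741] gap 0.0001
84.1833
```

The jar is placed: rim at 70–74 mm, 9.5° as commanded, within 1.5 mm of the target. Lid next.

```bash
python3 - <<'E'
from h import *
r=np.deg2rad
pick(.525,-.006,r(80.5),.016,.06)
x,y=.6047,.2293; place(x,y,r(99.5),.080)
look((x,y),.077,r(99.5),"pk",z=.28,rect=True)
down(.4,.0,.3,nat(.4,0)); manip.sleep(.5)
A=vision.capture("scene")["color"]; B=vision.capture("top")["color"]
cv2.imwrite("pics/f.png",np.vstack([cv2.resize(A[140:290,170:520],(700,300),interpolation=2),cv2.resize(B[130:280,150:500],(700,300),interpolation=2)]))
print(manip.observe()["t"])
E
```

```text
widths mm 19.9 19.6
held 20.0 t 94.2
contact True dz mm -0.1 F [-0.5 -0.4  3.9]
t 99.8
  plane fit mm [603.3 231.   59.3  59.3   9.5]
  plane fit mm [603.8 230.9  58.4  59.6   9.5]
tri [0.6036 0.2303 0.074 ] gap 0.0001
103.1167
```

View pics/f.png

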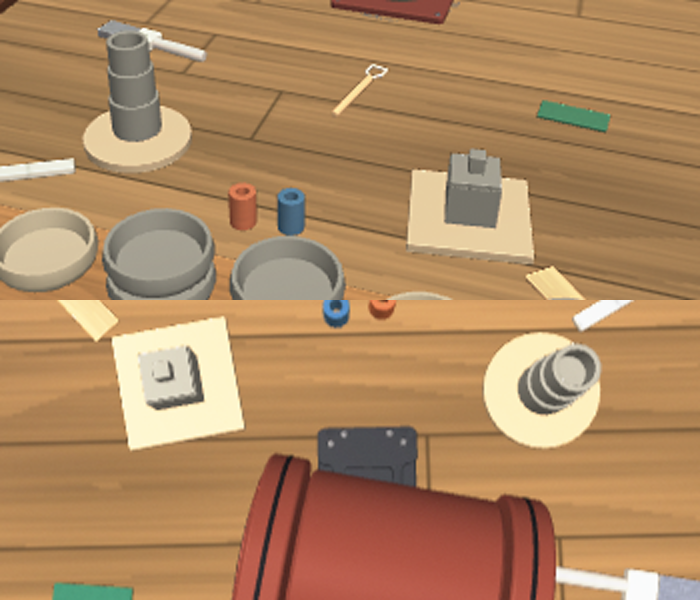

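The final picture shows the cup stack upright at (130,85) and the closed jar centred on its batt at (473,190). The lid met the rim within 0.1 mm of its seated height, and the arm is clear. I'm handing the job in.

```bash
python3 -c "
from rig import job_done; print(job_done())"
```

```text
the job is handed in; nothing more can be done
None
```

Job handed in at about 103 s of the 144 s allowed: the three cups are stacked in the middle of the round batt, and the square jar is in the middle of the square batt with its lid on; each piece touched down within 0.6 mm of its expected height.

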